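Cover the insert pan with its flat lid

TASK

The flat metal lid lying on the wooden board is too thin to pick up there: keeping it flat on the board, slide it until its tab sticks well out past the board edge it points to, then take it by the tab and lift it clear. Lay it gently, without dropping it, flat, centred and square on the small rectangular pan so that it covers the whole mouth, and let go. Leave the pan, bowl, jar and can where they stand.

Things in the scene. Friction and masses are not known exactly. Their poses are not given: they have to be found in the camera images.
- lid_center (a point): Centre of the rectangle of the loose flat aluminium lid, half-way through its 3 mm thickness. About 100 g; rectangle 100 mm (its x) by 124 mm (its y), z up, plus a flat tab 34 mm wide and 50 mm long in the middle of its -y side. Starts flat on the board, tab pointing within 0.3 rad of the board's -y. It slides easily on the board (friction about 0.25): press it with 5 to 10 N and drag.
- lid_tab (a point): Centre of the lid's tab (half-way through its thickness), 87 mm from lid_center along the lid's -y; same axes as the lid. The tab reaches 25 mm farther out than this point. The lid's centre of mass lies about 10 mm from lid_center towards the tab.
- board: Thick wooden cutting board, fixed: 300 mm (its x) by 280 mm (its y) by 45 mm high. Origin at the centre of its underside, on the table; its top is 45 mm above the table. The edge that the lid's tab points to is the one at its own y = -140 mm.
- pan_rim (a point): Centre of the mouth of the small rectangular steel pan, level with the top of its rim, 65 mm above the table. Rim 96 mm (its x) by 120 mm (its y) outside, with a flat 10 mm flange (mouth 76 by 100 mm). Loose, upright, about 0.6 kg. Centred, the lid overlaps the rim by 2 mm all round, y along y; its tab may stick out at either end.
- bowl: Shallow round steel bowl, 120 mm across, 40 mm high, empty; a bystander. Origin at the centre of its underside.
- jar: Amber glass jar with a black cap, 60 mm across, about 100 mm high; a bystander. Origin at the centre of its underside.
- can: Metal can with a paper label, 74 mm across, 110 mm high; a bystander. Origin at the centre of its underside.
Mind the look-alikes: they are no part of the job. Of the things that look like the part that bears lid_center, the largest one is meant.

How it is judged:
By the outcome, as a careful person would: the job done as asked, in the order asked, and still so for the second after the job is handed in, with the robot touching nothing.
It also fails if it takes over 72 s, if anything falls off the work surface, if the arm or the gripper's body presses on something with over 40 N, if the wrist force passes 120 N, or if a joint passes its speed limit or range.

ROBOT

A 6-joint arm with a two-finger parallel gripper is mounted at the origin on the work surface. World frame = base frame: x ahead of the robot, y to its left, z up, the work surface at z = 0. Lengths are in mm, angles in rad, forces in N, time in s.
With the tool pointing down it reaches from about 400 to 925 mm from the base axis. Payload 12.5 kg.
Tool frame: the origin (TCP) lies at the very end of the fingers, on their centre line; the grasp point (between the pads) lies env.grip_point_offset behind it (env.grip_point_offset is the distance from the TCP to the grasp point, in mm); y points along the fingers, z is the direction in which the jaws open and shut, and the axes are right-handed (so a half turn about y gives the same grasp; the last joint's range is limited). The gripper opens to 95 mm and grips with 3 to 60 N. Pads are 20 mm wide; open, the fingers measure 119 mm over their backs; the gripper's body (75 mm by 180 mm) begins 59 mm behind the grasp point.
Start: joints at [0.998, 0.491, 1.559, -0, 1.092, -0.106], TCP at [281.258, 558.161, 186.961] pointing down, gripper open.
Joint ranges: [-3.1, 3.1], [-0.84, 2.19], [0.05, 2.79], [-1.13, 4.28], [0.06, 2.93], [-2.69, 2.69]. Speed limits (rad/s): [2.22, 2.22, 2.79, 3.14, 3.14, 3.14].

INTERFACE

Orientations are given as [roll, pitch, yaw] about the fixed x, y, z axes, in that order (R = Rz(yaw) Ry(pitch) Rx(roll)).
In Python, from cell import readout, read_camera, env, nets gives the robot as it stands.
- The arm moves only by the tool apply_moves, never from a script. Its argument "increments" is a list of rows, each a list of 3 entries, a list of its own where there are three numbers: the shift along the tool's x, y, z in cm, then the turn, a rotation vector about the tool's x, y, z in degrees, then the finger opening in cm, from 0 to 9.51. A call has exactly 5 rows; each row shifts and turns the pose as measured when the row begins, along the tool's axes as they then stand; what a row does not reach is not made up. A row lasts 1/8 s, in which the tool goes at most 62.5 mm and 10.7 degrees, less where a joint would pass 70% of its speed; a pose out of reach is approached as far as the arm can. A call with a gripper value outside its range is refused whole. The fingers move at their own pace and stop on an object; the grip force is fixed at half the most. Time passes only in rows, so rows that do not move let the fingers close, or fill a call up. It gives the time, the measured TCP pose, the force and the opening at its end, in the units of the state.
- readout.state(): the state, without advancing time (a new reading comes with each control period).
- read_camera(name): name is "side" or "top"; returns a dict with "img" (480x640x3 uint8, red, green, blue), "vfov" (degrees; the focal length in pixels is half the picture's height over the tangent of half this angle, whatever the lens; pixels are square), "cx", "cy" (the principal point, pixels), "rvec" (rotation vector, rad) and "tvec" (3), from world to camera coordinates, as OpenCV has them. Camera axes: x right, y down, z forward; pixel columns grow to the right and rows downward; lengths in mm; the calibration is good to about 2 mm. A picture is of the moment at which its call begins. There is no depth.
- env.job_done(): hands the job in, once; it reports no verdict.
Trained networks look in a picture, given as the dict that the camera call returned (one of the last four; its "shot" number tells which), for a name from the list of things; names that differ only in an ending like _2 or _b are one class to them, and where a whole thing is asked for, a point or a joint stands for the part that bears it (a point fixed in the world has none). Each returns a list of dicts, best first, with "confidence" (0 to 1); they miss things now and then, are a little off and sometimes report something else, mostly with a low value. They report only what shows in the picture. A call takes as long as a camera call. They do not tell look-alikes from the thing itself.
- nets.look_for(picture, thing): "point" ([x, y, z] in mm, in the coordinates of the camera as it stood for that picture, good to about 4 mm: the middle of the surface that is visible of it).
- nets.mark_of(picture, thing): "point" ([x, y, z] in mm, in the coordinates of the camera as it stood for that picture, good to about 4 mm: a listed point, or the origin of a listed thing).
The state is a dict: "t": time; "joints": joint angles; "qvel": joint speeds; "tau": joint torques, N m; "eef_pos": TCP position; "tcp_rot": TCP orientation; "ft_force": force on the tool from outside, world axes, zero at the start; "moment": the same for the moment, N m; "opening": opening from 0.0 (shut) to 1.0 (fully open).
Only numpy, scipy, OpenCV 4.12 (cv2) and the standard library are available. Lean on these libraries where they do the work, as an engineer would, in place of code of your own. Each camera call takes 0.05 s, during which the arm holds its last target. There are 200 camera calls.

## Working session

There is one attempt and no reset: what is moved stays moved. The work goes in short steps, Python scripts to look and compute and a tool call to move; the robot and the scene stay as the last step left them, time stands still between calls to the robot, and variables do not carry over. Pictures are saved under pics/ and viewed, about 8 in all and at most 12, crops included, and the job is handed in when it is done.

Besides the shell and the picture viewer there is one more tool, called after "Emit:" as name(argument=value, ...) on one line, values as JSON. apply_moves: Moves the arm, as the interface text tells. Its arguments: {"type":"object","properties":{"increments":{"type":"array"}},"required":["increments"]}

```bash
ls; mkdir -p pics; cat > h.py <<'E'
import numpy as np, cv2
from cell import readout, read_camera, env, nets
from scipy.spatial.transform import Rotation as Ro
def cam(n):
    p=read_camera(n); p['R']=cv2.Rodrigues(np.array(p['rvec'],float))[0]; p['t']=np.array(p['tvec'],float).ravel()
    p['f']=240/np.tan(np.radians(p['vfov'])/2); return p
def w(p,c): return p['R'].T@(np.array(c)-p['t'])
def px(p,X):
    c=p['R']@np.array(X,float)+p['t']; return np.array([p['cx']+p['f']*c[0]/c[2],p['cy']+p['f']*c[1]/c[2]])
def ray(p,u,v,z):
    d=p['R'].T@np.array([(u-p['cx'])/p['f'],(v-p['cy'])/p['f'],1]); o=-p['R'].T@p['t']
    return o+d*(z-o[2])/d[2]
def save(p,n,crop=None,s=1):
    im=p['img'][:,:,::-1]
    if crop: im=im[crop[1]:crop[3],crop[0]:crop[2]]
    cv2.imwrite('pics/'+n,cv2.resize(im,None,fx=s,fy=s,interpolation=cv2.INTER_CUBIC))
def st():
    s=readout.state(); print({k:np.round(s[k],3).tolist() for k in ('t','joints','eef_pos','tcp_rot','ft_force','opening')}); return s
E
python3 - <<'E'
from h import *
s=st(); print(env.grip_point_offset, Ro.from_euler('xyz',s['tcp_rot']).as_matrix().round(3).tolist())
for n in('top','side'):
    p=cam(n); save(p,n+'0.png'); print(n,p['f'],(-p['R'].T@p['t']).round())
    for th in ('lid_center','lid_tab','board','pan_rim','bowl','jar','can'):
        for f in (nets.look_for,nets.mark_of) if th in('lid_center','board') else (nets.mark_of,):
            print(th,f.__name__,[(w(p,d['point']).round(1).tolist(),round(d['confidence'],2)) for d in f(p,th)[:4]])
E
```

```text
pics
{'t': 0.0, 'joints': [0.998, 0.492, 1.559, -0.0, 1.092, -0.106], 'eef_pos': [281.096, 557.909, 186.341], 'tcp_rot': [-1.572, 0.0, -0.467], 'ft_force': [-1.207, -0.4, 0.116], 'opening': 1.001}
18.8 [[0.893, -0.001, 0.45], [-0.45, -0.001, 0.893], [-0.0, -1.0, -0.001]]
top 570.216609982288 [ 283.   92. 1424.]
lid_center call [([434.4, 533.4, 3.7], 0.97), ([529.9, 273.5, 47.2], 0.63)]
lid_center call [([246.9, 255.0, 1.8], 0.84), ([431.7, 527.8, 4.2], 0.64), ([524.1, 279.6, 47.8], 0.57)]
lid_tab call [([181.9, 254.3, 6.2], 0.96), ([565.3, 203.5, 48.4], 0.73), ([481.7, 561.6, 4.8], 0.7)]
board call [([514.0, 236.2, 50.8], 0.87)]
board call [([527.7, 250.1, 2.9], 0.81), ([524.2, 279.9, 46.7], 0.17)]
pan_rim call [([484.0, -319.3, 67.5], 0.89)]
bowl call [([601.2, -105.2, 1.3], 0.72)]
jar call [([728.9, 34.0, -1.6], 0.58)]
can call [([729.6, -335.1, 1.9], 0.56)]
side 589.7133877647408 [ 473. 1462.  930.]
lid_center call [([527.9, 279.0, 49.2], 0.68), ([261.3, 262.2, 6.0], 0.62)]
lid_center call [([527.2, 280.6, 49.0], 0.97), ([245.7, 251.7, 2.2], 0.52)]
lid_tab call [([561.8, 201.2, 48.2], 0.95), ([480.6, 555.8, 3.4], 0.71), ([181.9, 251.3, 1.2], 0.59), ([724.7, -332.5, 1.5], 0.38)]
board call [([524.1, 306.7, 43.8], 0.96), ([532.3, 276.5, 48.8], 0.66)]
board call [([527.3, 247.2, -2.6], 0.57)]
pan_rim call [([476.7, -320.3, 66.1], 0.94)]
bowl call [([599.8, -110.2, 4.2], 0.98)]
jar call [([725.9, 30.8, -5.0], 0.73)]
can call [([727.9, -336.7, 1.0], 0.82)]
```

View pics/top0.png

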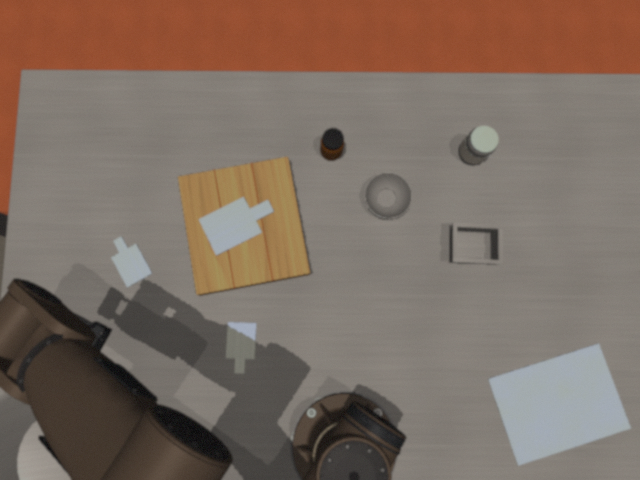

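View pics/side0.png

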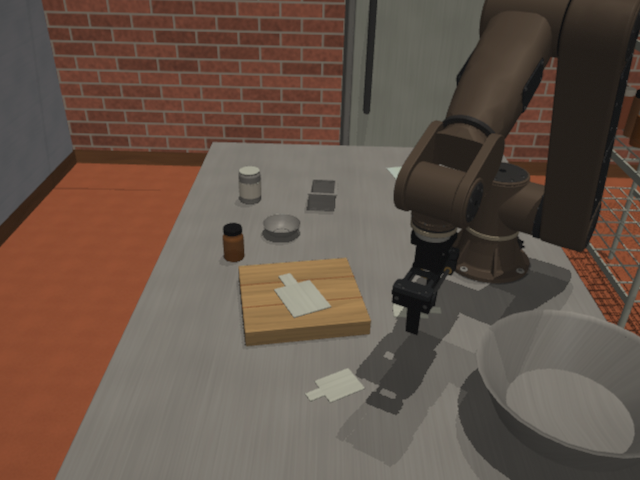

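The top view shows three lid shapes: one on the board at (232,226), and smaller ones on the table at (131,265) and (240,340). The one on the board fits, since it's the largest and the only one on the board. Next I'll confirm it in an enlarged crop and measure it.

```bash
cat >> h.py <<'E'
def fit(mask,poly,p,z,x0):
    """fit planar pose (x,y,yaw) of poly (mm) at height z to mask by IoU, polishing with Nelder-Mead"""
    from scipy.optimize import minimize
    S=4; x1=[None]
    m=cv2.GaussianBlur(cv2.resize(mask.astype(np.float32),None,fx=S,fy=S,interpolation=cv2.INTER_LINEAR),(0,0),2)
    def c(v):
        R=np.array([[np.cos(v[2]),-np.sin(v[2])],[np.sin(v[2]),np.cos(v[2])]])
        q=[((px(p,[*(R@a+v[:2]),z])+.5)*S-.5) for a in poly]
        r=np.zeros(m.shape,np.uint8); cv2.fillPoly(r,[np.round(np.array(q)*16).astype(np.int32)],1,cv2.LINE_8,4)
        return -(np.minimum(r,m).sum()/np.maximum(r,m).sum())
    best=None
    for k in range(4):
        b=np.array(x0 if best is None else best.x)
        sim=np.vstack([b,b+[8/(k+1),0,0],b+[0,8/(k+1),0],b+[0,0,.1/(k+1)]])
        best=minimize(c,b,method='Nelder-Mead',options=dict(initial_simplex=sim,xatol=.02,fatol=1e-5))
    return best.x,-best.fun
LID=np.array([[-50,62],[50,62],[50,-62],[17,-62],[17,-112],[-17,-112],[-17,-62],[-50,-62]],float)
BRD=np.array([[-150,140],[150,140],[150,-140],[-150,-140]],float)
def sat(p): h=cv2.cvtColor(p['img'],cv2.COLOR_RGB2HSV); return h
def comp(m,u,v):
    n,l=cv2.connectedComponents(m.astype(np.uint8)); return l==l[int(v),int(u)]
E
python3 - <<'E'
from h import *
p=cam('top'); save(p,'crop1.png',(90,140,330,360),3)
h=sat(p); print(h[226,232],h[210,262],h[270,220],h[180,200],h[120,250])
lid=h[:,:,1]<60
b=np.zeros((480,640),bool); b[150:300,175:315]=1
wood=(h[:,:,1]>=60)&b
brd=cv2.morphologyEx((wood).astype(np.uint8),cv2.MORPH_CLOSE,np.ones((3,3)))
cs,_=cv2.findContours(brd,cv2.RETR_EXTERNAL,cv2.CHAIN_APPROX_NONE); c=max(cs,key=cv2.contourArea)
bm=cv2.drawContours(np.zeros((480,640),np.uint8),[c],-1,1,-1)>0
print('board',fit(bm,BRD,p,45,[527,249,.17]), bm.sum())
lm=comp((bm&lid),232,226); print('lid',fit(lm,LID,p,48,[528,279,.4]),lm.sum())
q=px(p,[478,-320,65]); print(q)
E
```

```text
[100  21 178] [ 93  14 170] [ 21 120 161] [ 17 133 151] [ 16  25 130]
board (array([5.27438780e+02, 2.49154384e+02, 1.90096667e-01]), np.float64(0.9797861576080322)) 13988
lid (array([5.24037074e+02, 2.80991159e+02, 4.77734785e-01]), np.float64(0.9482998847961426)) 2414
[477.67659847 243.67774227]
```

View pics/crop1.png

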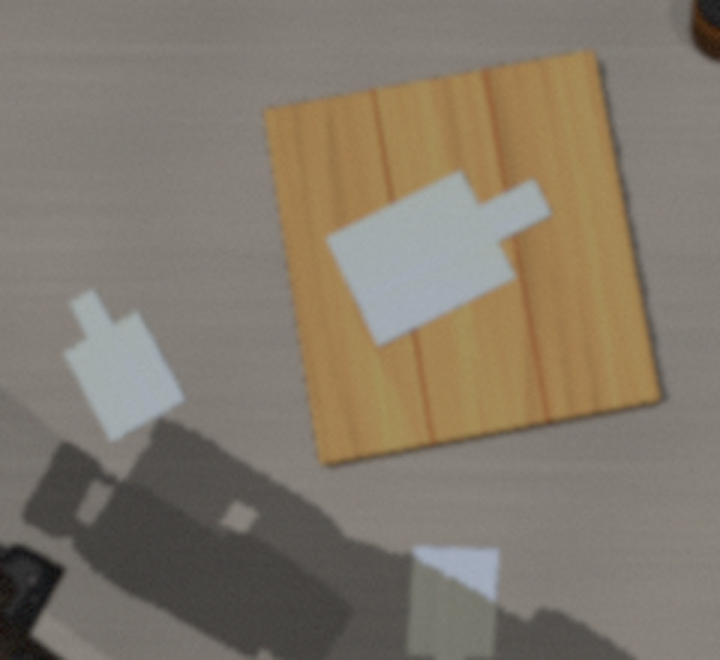

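The crop shows the lid on the board at crop (420,258). It's clearly larger than those at (125,365) and (455,600), so it's the one meant. Next I'll look at the pan while the view is clear and plan the approach.

```bash
cat >> h.py <<'E'
def plan(tgt,zdir=None,n=5):
    """print tool-axis shift (cm)/turn (deg) total and per row; zdir = wanted world angle (rad) of tool z, mod pi"""
    s=readout.state(); R=Ro.from_euler('xyz',s['tcp_rot']); M=R.as_matrix()
    yaw=np.arctan2(M[1,2],M[0,2]); dy=0 if zdir is None else (zdir-yaw+np.pi/2)%np.pi-np.pi/2
    # desired: y straight down
    W=np.column_stack([np.cross([0,0,-1],[np.cos(yaw+dy),np.sin(yaw+dy),0]),[0,0,-1],[np.cos(yaw+dy),np.sin(yaw+dy),0]])
    T=Ro.from_matrix(M.T@W).as_rotvec(degrees=True)
    d=np.array(tgt)-s['eef_pos']
    print('pos',np.round(s['eef_pos'],1),'F',np.round(s['ft_force'],1),'zang',round(yaw,3),'d',d.round(1))
    for i in range(n):
        Ri=R*Ro.from_rotvec(T*i/n,degrees=True); print((Ri.inv().apply(d/n)/10).round(2).tolist(),(T/n).round(1).tolist())
E
python3 - <<'E'
from h import *
p=cam('top'); save(p,'pan.png',(430,205,530,285),7)
plan([524,281,120],.478,10)
E
```

```text
pos [281.2 558.2 187. ] F [0.3 1.2 0.9] zang 1.104 d [ 242.8 -277.2  -67. ]
[3.42, 0.67, -1.38] [-0.0, 3.6, -0.0]
[3.49, 0.67, -1.17] [-0.0, 3.6, -0.0]
[3.56, 0.67, -0.95] [-0.0, 3.6, -0.0]
[3.61, 0.67, -0.72] [-0.0, 3.6, -0.0]
[3.65, 0.67, -0.49] [-0.0, 3.6, -0.0]
[3.68, 0.67, -0.26] [-0.0, 3.6, -0.0]
[3.68, 0.67, -0.03] [-0.0, 3.6, -0.0]
[3.68, 0.67, 0.2] [-0.0, 3.6, -0.0]
[3.66, 0.67, 0.43] [-0.0, 3.6, -0.0]
[3.63, 0.67, 0.65] [-0.0, 3.6, -0.0]
```

View pics/pan.png

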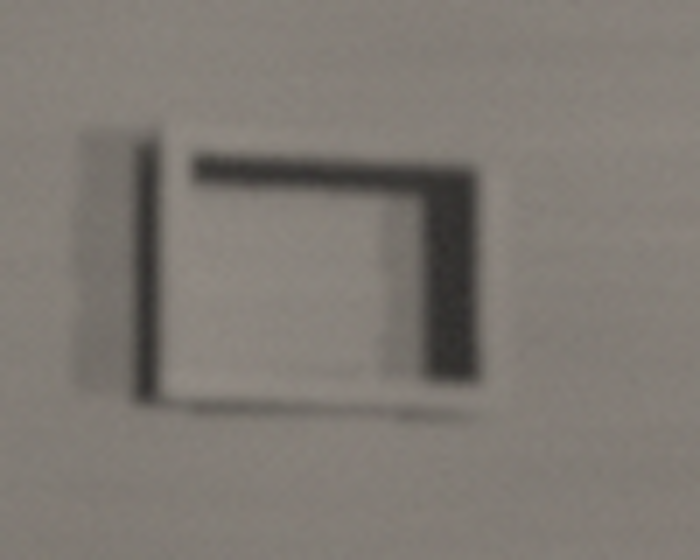

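Enlarged, the pan's mouth spans crop (193,155) to (480,385), and its left and lower outer edges are at x≈159 and y≈407. I'll fit its pose to those four edges with subpixel accuracy. The arm moves toward the lid at the same time.

```bash
cat >> h.py <<'E'
def panfit(p,x0=(480,-319,-.03)):
    from scipy.optimize import least_squares
    g=cv2.cvtColor(p['img'],cv2.COLOR_RGB2GRAY).astype(np.float32)
    # edges: two end points in pan frame, outward normal; bright flange on inner(-1)/outer(+1) side
    E=[((38,-42),(38,42),(1,0)),((-30,-50),(30,-50),(0,-1)),((-40,60),(40,60),(0,-1)),((-48,-48),(-48,48),(1,0))]
    # each: normal points from dark to bright
    x=np.array(x0,float)
    for it in range(6):
        P=[]
        c,s=np.cos(x[2]),np.sin(x[2]); R=np.array([[c,-s],[s,c]])
        for a,b,n in E:
            for t in np.linspace(0,1,25):
                q=np.array(a)*(1-t)+np.array(b)*t; r=np.arange(-9,9.01,.5)
                u=np.array([px(p,[*(R@(q+k*np.array(n))+x[:2]),65]) for k in r]).astype(np.float32)
                v=cv2.remap(g,u[:,0][None],u[:,1][None],cv2.INTER_CUBIC)[0]
                d=np.gradient(cv2.GaussianBlur(v[None],(0,0),2)[0]); i=d.argmax()
                if d[i]>1 and 0<i<len(r)-1: P.append((q,np.array(n),r[i]))
        # solve small motion: n.(dx + dth*perp q)=k
        A=np.array([[*n,n@np.array([-q[1],q[0]])] for q,n,k in P]); k=np.array([k for *_,k in P])
        sol=least_squares(lambda z:A@z-k,np.zeros(3),loss='soft_l1',f_scale=1).x
        x[:2]+=R@sol[:2]; x[2]+=sol[2]
    return x,len(P),np.abs(A@sol-k).mean(),[np.median([kk-(aa@sol) for (qq,nn,kk),aa in zip(P,A) if tuple(nn)==n and abs(nn@qq-o)<1e-6]) for n,o in (((1,0),38),((0,-1),50),((0,-1),-60),((1,0),-48))]
E
python3 - <<'E'
from h import *
p=cam('top'); print(panfit(p)); print(panfit(p,(478,-322,0.03)))
E
```

```text
(array([ 4.80367418e+02, -3.18376634e+02, -4.36225891e-02]), 100, np.float64(0.6199791226475084), [np.float64(-1.0035044814342744), np.float64(0.01538716439909327), np.float64(0.016570665251920857), np.float64(0.9982313198165393)])
(array([ 4.80364384e+02, -3.18379938e+02, -4.37896655e-02]), 100, np.float64(0.6159391359311621), [np.float64(-1.0119911566105075), np.float64(0.016708991445793592), np.float64(0.022487124797093413), np.float64(0.9943647900759222)])
```

Emit:
apply_moves(increments=[[[3.42,0.67,-1.38],[0,3.6,0],6.0],[[3.49,0.67,-1.17],[0,3.6,0],6.0],[[3.56,0.67,-0.95],[0,3.6,0],6.0],[[3.61,0.67,-0.72],[0,3.6,0],6.0],[[3.65,0.67,-0.49],[0,3.6,0],6.0]])

```text
t: 1.78
eef_pos: [404.2, 417.4, 153.0]
tcp_rot: [-1.569, 0.0, -0.786]
ft_force: [0.1, 0.1, -0.1]
opening: 0.639
```

```bash
python3 - <<'E'
from h import *
plan([524,281,90],.478,5)
E
```

```text
pos [404.2 417.4 153. ] F [ 0.1  0.1 -0.1] zang 0.785 d [ 119.8 -136.4  -63. ]
[3.62, 1.26, -0.23] [-0.0, 3.5, -0.0]
[3.63, 1.26, -0.01] [-0.0, 3.5, -0.0]
[3.62, 1.26, 0.21] [-0.0, 3.5, -0.0]
[3.6, 1.26, 0.43] [-0.0, 3.5, -0.0]
[3.57, 1.26, 0.66] [-0.0, 3.5, -0.0]
```

Emit:
apply_moves(increments=[[[3.62,1.26,-0.23],[0,3.5,0],6.0],[[3.63,1.26,0],[0,3.5,0],6.0],[[3.62,1.26,0.21],[0,3.5,0],6.0],[[3.6,1.26,0.43],[0,3.5,0],6.0],[[3.57,1.26,0.66],[0,3.5,0],6.0]])

```text
t: 2.4
eef_pos: [527.9, 276.3, 89.0]
tcp_rot: [-1.566, 0.001, -1.102]
ft_force: [-0.3, 0.4, -0.3]
opening: 0.635
```

Emit:
apply_moves(increments=[[[0,1.0,0],[0,0,0],6.0],[[0,1.0,0],[0,0,0],6.0],[[0,1.0,0],[0,0,0],6.0],[[0,0.4,0],[0,0,0],6.0],[[0,0,0],[0,0,0],6.0]])

```text
t: 3.02
eef_pos: [527.5, 276.7, 52.5]
tcp_rot: [-1.567, 0.001, -1.101]
ft_force: [0.0, -0.0, 0.0]
opening: 0.631
```

```bash
python3 - <<'E'
from h import *
plan([524,281,48],.478,1)
E
```

```text
pos [527.5 276.7  52.5] F [ 0. -0.  0.] zang 0.469 d [-3.5  4.3 -4.5]
[-0.54, 0.46, -0.12] [-0.2, -0.5, -0.1]
```

Emit:
apply_moves(increments=[[[0,0.2,0],[0,0,0],6.0],[[0,0.15,0],[0,0,0],6.0],[[0,0.1,0],[0,0,0],6.0],[[0,0.1,0],[0,0,0],6.0],[[0,0.1,0],[0,0,0],6.0]])

```text
t: 3.65
eef_pos: [527.7, 277.3, 46.6]
tcp_rot: [-1.566, 0.001, -1.101]
ft_force: [-0.8, -0.8, -0.6]
opening: 0.628
```

Emit:
apply_moves(increments=[[[0,0.1,0],[0,0,0],6.0],[[0,0.1,0],[0,0,0],6.0],[[0,0.1,0],[0,0,0],6.0],[[0,0.1,0],[0,0,0],6.0],[[0,0.1,0],[0,0,0],6.0]])

```text
t: 4.28
eef_pos: [527.8, 277.3, 41.2]
tcp_rot: [-1.566, 0.001, -1.101]
ft_force: [0.5, 0.2, -0.4]
opening: 0.629
```

```bash
python3 - <<'E'
from h import *
p=cam('side'); s=st(); print(px(p,s['eef_pos']),px(p,[524,281,48]))
save(p,'s1.png',(200,200,400,350),4)
E
```

```text
{'t': 4.325, 'joints': [0.372, 0.627, 1.77, 0.003, 0.74, -0.1], 'eef_pos': [527.736, 277.263, 41.128], 'tcp_rot': [-1.566, 0.001, -1.101], 'ft_force': [0.273, 0.222, -0.47], 'opening': 0.629}
[299.38667864 299.0704926 ] [300.82219495 297.80020195]
```

View pics/s1.png

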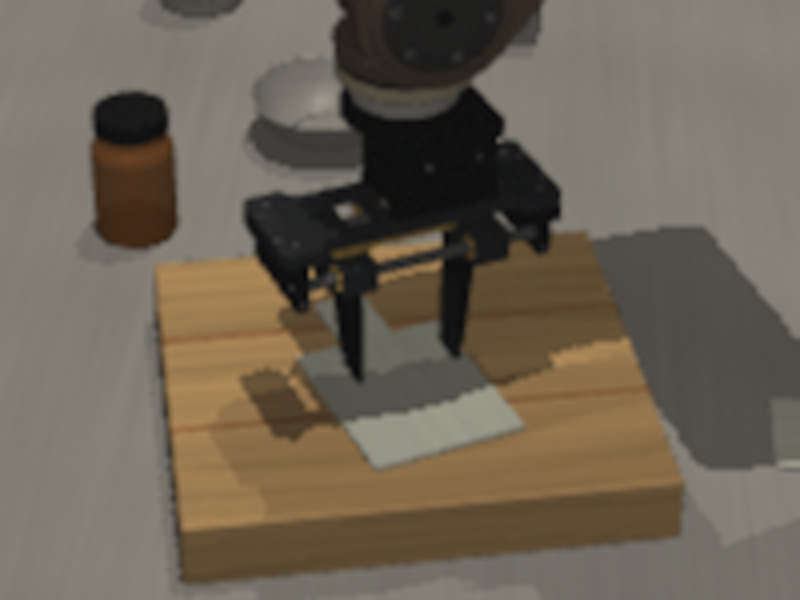

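```bash
python3 - <<'E'
from h import *
p=cam('side')
for d in(0,10,18.8): print(px(p,[281,558,187+d]), px(p,[527.7+30*.89,277.3+30*.45,41.1+d]),px(p,[527.7-30*.89,277.3-30*.45,41.1+d]))
E
```

```text
[418.21399058 329.05829891] [288.3890968  302.04107494] [310.24518351 296.18110338]
[418.77485774 325.08560405] [288.36358734 298.80468575] [310.29776124 292.97305404]
[419.27267741 321.55948279] [288.34098618 295.93727322] [310.34433985 290.13104332]
```

Emit:
apply_moves(increments=[[[0,0.1,0],[0,0,0],6.0],[[0,0.1,0],[0,0,0],6.0],[[0,0.1,0],[0,0,0],6.0],[[0,0.1,0],[0,0,0],6.0],[[0,0.1,0],[0,0,0],6.0]])

```text
t: 5.0
eef_pos: [527.8, 277.3, 36.0]
tcp_rot: [-1.566, 0.001, -1.101]
ft_force: [-0.5, 0.1, -0.2]
opening: 0.632
```

Emit:
apply_moves(increments=[[[0,0.1,0],[0,0,0],6.0],[[0,0.1,0],[0,0,0],6.0],[[0,0.1,0],[0,0,0],6.0],[[0,0.1,0],[0,0,0],6.0],[[0,0.1,0],[0,0,0],6.0]])

```text
t: 5.62
eef_pos: [527.8, 277.3, 30.6]
tcp_rot: [-1.566, 0.001, -1.101]
ft_force: [-0.2, -0.1, -0.5]
opening: 0.632
```

Emit:
apply_moves(increments=[[[0,0.1,0],[0,0,0],6.0],[[0,0.1,0],[0,0,0],6.0],[[0,0.1,0],[0,0,0],6.0],[[0,0.05,0],[0,0,0],6.0],[[0,0.05,0],[0,0,0],6.0]])

```text
t: 6.25
eef_pos: [527.9, 277.3, 26.3]
tcp_rot: [-1.566, 0.001, -1.101]
ft_force: [-0.2, -0.7, 0.5]
opening: 0.631
```

```bash
python3 - <<'E'
from h import *
p=cam('side'); 
save(p,'s2.png',(255,235,345,325),6.5)
for d in(0,10,20,30): print(d,[((px(p,[527.8+a*33*.89,277.3+a*33*.45,26.3+d])-[255,235])*6.5).round().tolist() for a in (1,-1)])
E
```

```text
0 [[210.0, 469.0], [365.0, 426.0]]
10 [[210.0, 448.0], [366.0, 406.0]]
20 [[209.0, 427.0], [366.0, 385.0]]
30 [[209.0, 406.0], [366.0, 364.0]]
```

View pics/s2.png

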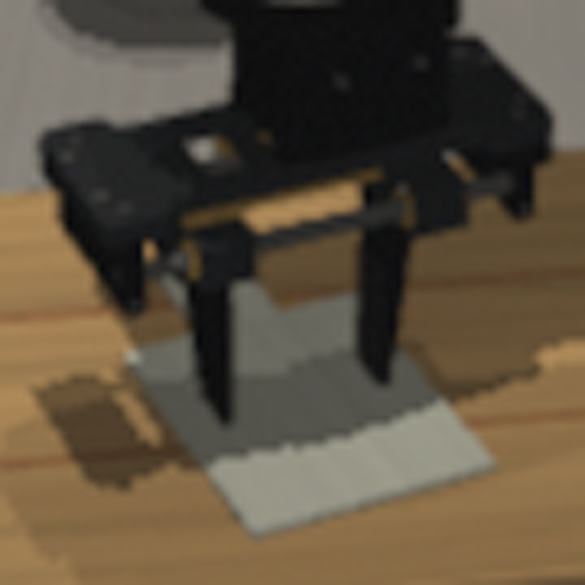

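The side crop shows the fingertips at (228,420) and (385,382), just above the lid. The reported TCP is therefore about 20 mm lower than the real tips. I'll keep going down until contact settles it.

Emit:
apply_moves(increments=[[[0,0.1,0],[0,0,0],6.0],[[0,0.05,0],[0,0,0],6.0],[[0,0.05,0],[0,0,0],6.0],[[0,0.05,0],[0,0,0],6.0],[[0,0.05,0],[0,0,0],6.0]])

```text
t: 6.92
eef_pos: [527.9, 277.3, 23.0]
tcp_rot: [-1.566, 0.001, -1.101]
ft_force: [-0.6, 0.6, -0.2]
opening: 0.634
```

Emit:
apply_moves(increments=[[[0,0.1,0],[0,0,0],6.0],[[0,0.1,0],[0,0,0],6.0],[[0,0.05,0],[0,0,0],6.0],[[0,0.05,0],[0,0,0],6.0],[[0,0.05,0],[0,0,0],6.0]])

```text
t: 7.55
eef_pos: [527.9, 277.4, 20.8]
tcp_rot: [-1.565, 0.001, -1.101]
ft_force: [-1.9, -0.2, 7.3]
opening: 0.629
```

Contact came at a reported z of 20.8, with 7.3 N, so the real tips are about 27 mm higher than reported. I'll use contact and vision instead of that reading. Next I start the drag.

Emit:
apply_moves(increments=[[[0.5,0.05,-0.14],[0,0,0],6.0],[[0.77,0.05,-0.22],[0,0,0],6.0],[[0.77,0.05,-0.22],[0,0,0],6.0],[[0.77,0.05,-0.22],[0,0,0],6.0],[[0.77,0.05,-0.22],[0,0,0],6.0]])

```text
t: 8.18
eef_pos: [537.0, 242.2, 21.0]
tcp_rot: [-1.559, 0.002, -1.1]
ft_force: [-0.4, 2.4, 5.6]
opening: 0.632
```

```bash
python3 - <<'E'
from h import *
st()
for n in('side','top'):
    p=cam(n)
    for th in('lid_center','lid_tab'): print(n,th,[(w(p,d['point']).round(1).tolist(),round(d['confidence'],2)) for d in nets.mark_of(p,th)[:4]])
E
```

```text
{'t': 8.175, 'joints': [0.31, 0.647, 1.805, 0.006, 0.678, -0.165], 'eef_pos': [536.968, 242.211, 20.997], 'tcp_rot': [-1.559, 0.002, -1.1], 'ft_force': [-0.354, 2.422, 5.581], 'opening': 0.632}
side lid_center [([245.4, 249.5, 0.8], 0.96), ([431.8, 525.6, 1.7], 0.78), ([529.7, 251.5, 49.9], 0.62)]
side lid_tab [([478.7, 557.7, -2.4], 0.85), ([180.2, 252.9, 0.0], 0.8), ([583.0, 182.6, 45.4], 0.72)]
top lid_center [([246.9, 254.0, 3.6], 0.79), ([431.2, 524.3, 5.9], 0.55), ([731.8, -338.7, -0.4], 0.33)]
top lid_tab [([482.3, 558.3, 4.4], 0.76), ([183.6, 252.1, 4.2], 0.67), ([579.6, 186.7, 47.4], 0.6)]
```

The lid is following, but it has yawed about +0.15 rad because the robot-side finger presses harder (the tool is tilted by 0.012). I'll tilt the tool back so the far finger leads, then carry on dragging.

Emit:
apply_moves(increments=[[[0,0.05,0],[-1.4,0,0],6.0],[[0.77,0.05,-0.22],[-0.2,0,0],6.0],[[0.77,0.05,-0.22],[-0.2,0,0],6.0],[[0.77,0.05,-0.22],[0,0,0],6.0],[[0.77,0.05,-0.22],[0,0,0],6.0]])

```text
t: 9.1
eef_pos: [545.6, 211.8, 21.2]
tcp_rot: [-1.588, 0.001, -1.099]
ft_force: [-0.4, 2.0, 6.3]
opening: 0.63
```

```bash
cat >> h.py <<'E'
def lidlook():
    for n in('side','top'):
        p=cam(n)
        r=[[w(p,d['point']) for d in nets.mark_of(p,t) if w(p,d['point'])[2]>30] for t in('lid_center','lid_tab')]
        print(n,[[x.round().tolist() for x in k] for k in r])
        if r[0] and r[1]: d=r[1][0]-r[0][0]; print('yaw',np.arctan2(d[0],-d[1]).round(3),np.linalg.norm(d[:2]).round())
    return
E
python3 - <<'E'
from h import *
st(); lidlook(); lidlook()
E
```

```text
{'t': 9.1, 'joints': [0.259, 0.651, 1.793, -0.004, 0.714, -0.21], 'eef_pos': [545.636, 211.792, 21.173], 'tcp_rot': [-1.588, 0.001, -1.099], 'ft_force': [-0.351, 1.974, 6.318], 'opening': 0.63}
side [[[540.0, 233.0, 47.0], [578.0, 154.0, 50.0]], [[578.0, 156.0, 46.0]]]
yaw 0.462 86.0
top [[], [[578.0, 156.0, 49.0]]]
side [[[539.0, 235.0, 47.0]], [[579.0, 156.0, 45.0]]]
yaw 0.475 89.0
top [[], [[577.0, 158.0, 46.0]]]
```

Emit:
apply_moves(increments=[[[0.77,0.05,-0.22],[0,0,0],6.0],[[0.77,0.05,-0.22],[0,0,0],6.0],[[0.77,0.05,-0.22],[0,0,0],6.0],[[0.77,0.05,-0.22],[0,0,0],6.0],[[0.77,0.05,-0.22],[0,0,0],6.0]])

```text
t: 10.32
eef_pos: [556.1, 172.9, 21.0]
tcp_rot: [-1.584, 0.0, -1.099]
ft_force: [-0.7, 2.8, 5.5]
opening: 0.63
```

```bash
python3 - <<'E'
from h import *
st(); lidlook(); lidlook()
E
```

```text
{'t': 10.325, 'joints': [0.19, 0.647, 1.804, -0.005, 0.703, -0.278], 'eef_pos': [556.053, 172.916, 21.021], 'tcp_rot': [-1.584, 0.0, -1.099], 'ft_force': [-0.684, 2.8, 5.514], 'opening': 0.63}
side [[[551.0, 207.0, 48.0]], [[573.0, 122.0, 47.0]]]
yaw 0.26 88.0
top [[], [[574.0, 124.0, 47.0]]]
side [[[549.0, 205.0, 50.0]], [[577.0, 124.0, 51.0]]]
yaw 0.327 86.0
top [[], []]
```

Emit:
apply_moves(increments=[[[0.77,0.05,-0.22],[0,0,0],6.0],[[0.77,0.05,-0.22],[0,0,0],6.0],[[0.77,0.05,-0.22],[0.3,0,0],6.0],[[0.77,0.05,-0.22],[0.4,0,0],6.0],[[0.77,0.05,-0.22],[0.4,0,0],6.0]])

```text
t: 11.55
eef_pos: [566.4, 133.6, 20.8]
tcp_rot: [-1.56, -0.0, -1.099]
ft_force: [-0.1, 4.1, 14.4]
opening: 0.634
```

```bash
python3 - <<'E'
from h import *
st(); lidlook(); lidlook()
E
```

```text
{'t': 11.55, 'joints': [0.116, 0.64, 1.823, 0.005, 0.669, -0.36], 'eef_pos': [566.373, 133.635, 20.83], 'tcp_rot': [-1.56, -0.0, -1.099], 'ft_force': [-0.12, 4.104, 14.429], 'opening': 0.634}
side [[[560.0, 174.0, 50.0], [578.0, 90.0, 47.0]], [[578.0, 88.0, 49.0]]]
yaw 0.207 87.0
top [[], []]
side [[[561.0, 172.0, 48.0]], [[579.0, 88.0, 47.0]]]
yaw 0.209 86.0
top [[], []]
```

The lid is at yaw ≈0.21, and its tab tip is about 52 mm past the edge. I'll lift off and turn the tool to the tab's direction.

Emit:
apply_moves(increments=[[[0,-0.2,0],[0,0,0],6.0],[[0,-1.5,0],[0,0,0],6.0],[[0,-2,0],[0,0,0],6.0],[[0,-2,0],[0,0,0],7.0],[[0,-1.5,0],[0,0,0],7.0]])

```text
t: 12.78
eef_pos: [564.8, 132.0, 95.6]
tcp_rot: [-1.565, -0.0, -1.098]
ft_force: [-1.2, -0.4, -0.7]
opening: 0.726
```

```bash
python3 - <<'E'
from h import *
plan([590,30,100],.21,5); p=cam('side'); save(p,'s3.png',(200,190,400,340),4)
E
```

```text
pos [564.8 132.   95.6] F [-1.2 -0.4 -0.7] zang 0.472 d [  25.2 -102.     4.4]
[2.05, -0.09, -0.48] [-0.1, 3.0, -0.0]
[2.07, -0.09, -0.37] [-0.1, 3.0, -0.0]
[2.09, -0.09, -0.26] [-0.1, 3.0, -0.0]
[2.1, -0.09, -0.15] [-0.1, 3.0, -0.0]
[2.1, -0.09, -0.04] [-0.1, 3.0, -0.0]
```

View pics/s3.png

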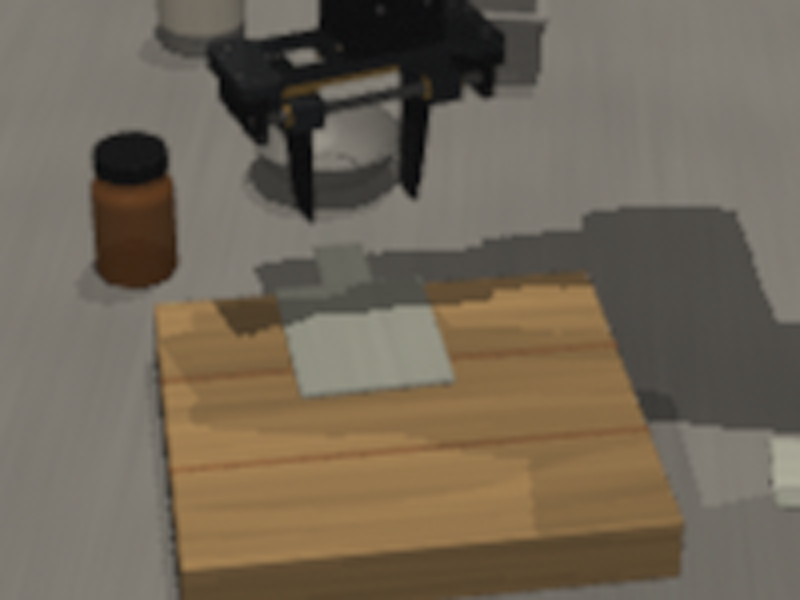

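Side view: the lid lies flat, its back corners at crop (303,397) and (452,382), and the tab at (315–365,245) hangs past the edge. I'll get its pose from these corners and move the arm over the tab.

Emit:
apply_moves(increments=[[[2.05,-0.1,-0.48],[0,3,0],7.0],[[2.07,-0.1,-0.37],[0,3,0],7.0],[[2.09,-0.1,-0.26],[0,3,0],7.0],[[2.1,-0.1,-0.15],[0,3,0],7.0],[[2.1,-0.1,-0.04],[0,3,0],7.0]])

```text
t: 13.45
eef_pos: [590.7, 22.5, 100.6]
tcp_rot: [-1.565, 0.002, -1.378]
ft_force: [0.1, -0.0, -0.9]
opening: 0.73
```

```bash
python3 - <<'E'
from h import *
p=cam('side')
for u,v in((303,397),(452,382),(315,246),(362,244)): print(ray(p,u/4+200-.4,v/4+190-.4,47).round(1))
lidlook(); lidlook()
p=cam('top'); h=sat(p)
b=np.zeros((480,640),bool); b[150:300,175:315]=1
# rectangle/tab pose from mask if visible
m=(h[:,:,1]<60)&(h[:,:,2]>140); s=px(p,[560,173,48]); print(s, h[int(s[1]),int(s[0])])
save(p,'t3.png',(200,130,380,265),4.4)
st()
E
```

```text
[590.5 244.9  47. ]
[496.3 223.8  47. ]
[597.2  64.8  47. ]
[564.5  60.4  47. ]
side [[[560.0, 174.0, 47.0]], [[580.0, 88.0, 47.0]]]
yaw 0.22 88.0
top [[[559.0, 172.0, 48.0]], [[576.0, 90.0, 48.0]]]
yaw 0.203 84.0
side [[[560.0, 175.0, 48.0], [577.0, 88.0, 46.0]], [[577.0, 85.0, 47.0]]]
yaw 0.184 91.0
top [[[560.0, 174.0, 50.0]], [[577.0, 91.0, 48.0]]]
yaw 0.205 85.0
[274.05028949 210.98537305] [ 42  22 196]
{'t': 14.15, 'joints': [-0.071, 0.539, 1.739, 0.004, 0.859, -0.272], 'eef_pos': [590.67, 25.017, 101.318], 'tcp_rot': [-1.564, 0.002, -1.373], 'ft_force': [-0.369, 0.085, -0.793], 'opening': 0.736}
```

View pics/t3.png

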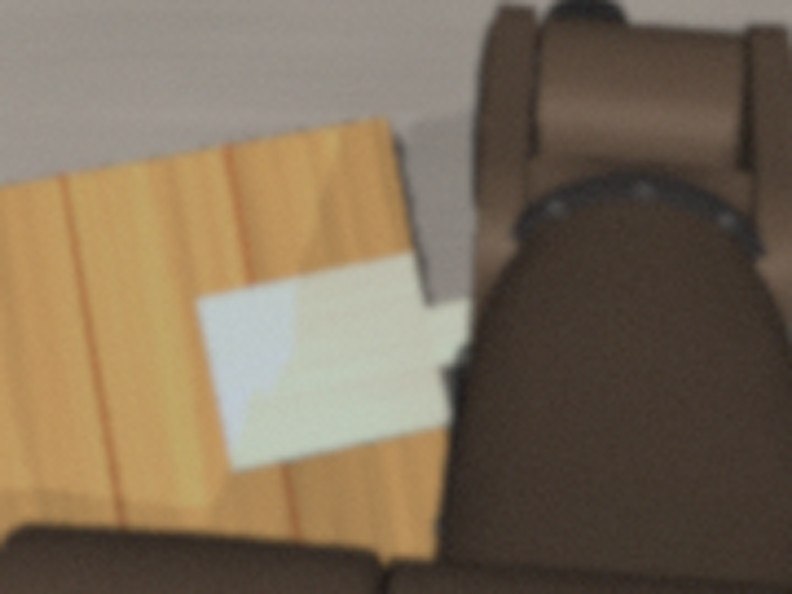

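Top crop: the lid's back edge is at (200–235,300–470), it lies square to the board, and the tab leaves past the edge at (430–470,300–370). The lid centre is about (560,173.5) at yaw 0.205, which puts the tab centre at (578,88).

```bash
python3 - <<'E'
from h import *
plan([578,87,70],.205,5)
E
```

```text
pos [590.7  25.  101.3] F [-0.4  0.1 -0.8] zang 0.198 d [-12.7  62.  -31.3]
[-1.26, 0.63, -0.01] [-0.1, -0.1, -0.0]
[-1.26, 0.63, -0.01] [-0.1, -0.1, -0.0]
[-1.26, 0.63, -0.0] [-0.1, -0.1, -0.0]
[-1.26, 0.63, -0.0] [-0.1, -0.1, -0.0]
[-1.27, 0.63, 0.0] [-0.1, -0.1, -0.0]
```

Emit:
apply_moves(increments=[[[-1.26,0.6,0],[-0.1,-0.1,0],7.0],[[-1.26,0.6,0],[-0.1,-0.1,0],7.0],[[-1.26,0.6,0],[-0.1,-0.1,0],7.0],[[-1.26,0.6,0],[-0.1,0,0],7.0],[[-1.0,0.6,0],[-0.1,0,0],7.0]])

```text
t: 14.78
eef_pos: [577.5, 88.7, 69.3]
tcp_rot: [-1.574, 0.002, -1.367]
ft_force: [0.4, 0.0, 0.4]
opening: 0.736
```

```bash
python3 - <<'E'
from h import *
plan([578,87,1],.205,5)
E
```

```text
pos [577.5  88.7  69.3] F [0.4 0.  0.4] zang 0.204 d [  0.5  -1.7 -68.3]
[0.04, 1.37, 0.01] [0.0, -0.0, -0.0]
[0.04, 1.37, 0.01] [0.0, -0.0, -0.0]
[0.04, 1.37, 0.0] [0.0, -0.0, -0.0]
[0.04, 1.37, 0.0] [0.0, -0.0, -0.0]
[0.04, 1.37, 0.0] [0.0, -0.0, -0.0]
```

Emit:
apply_moves(increments=[[[0.04,1.3,0],[0,0,0],7.0],[[0.04,1.2,0],[0,0,0],7.0],[[0.04,0.5,0],[0,0,0],7.0],[[0,0.5,0],[0,0,0],7.0],[[0,0.5,0],[0,0,0],7.0]])

```text
t: 15.4
eef_pos: [577.6, 87.4, 26.0]
tcp_rot: [-1.574, 0.002, -1.367]
ft_force: [0.0, 0.7, -0.6]
opening: 0.735
```

Emit:
apply_moves(increments=[[[0,0.6,0],[0,0,0],7.0],[[0,0.6,0],[0,0,0],7.0],[[0,0.6,0],[0,0,0],7.0],[[0,0.6,0],[0,0,0],7.0],[[0,0.3,0],[0,0,0],7.0]])

```text
t: 16.02
eef_pos: [577.6, 87.3, -2.8]
tcp_rot: [-1.574, 0.002, -1.367]
ft_force: [0.3, -0.2, -1.0]
opening: 0.736
```

```bash
python3 - <<'E'
from h import *
plan([578,87,1],.205,1); lidlook(); p=cam('side'); save(p,'s4.png',(235,205,345,295),7)
E
```

```text
pos [577.6  87.3  -2.8] F [ 0.3 -0.2 -1. ] zang 0.204 d [ 0.4 -0.3  3.8]
[0.04, -0.38, 0.03] [0.2, -0.1, -0.1]
side [[[559.0, 173.0, 47.0], [577.0, 87.0, 46.0]], [[578.0, 89.0, 48.0]]]
yaw 0.216 86.0
top [[[557.0, 175.0, 45.0]], []]
```

View pics/s4.png

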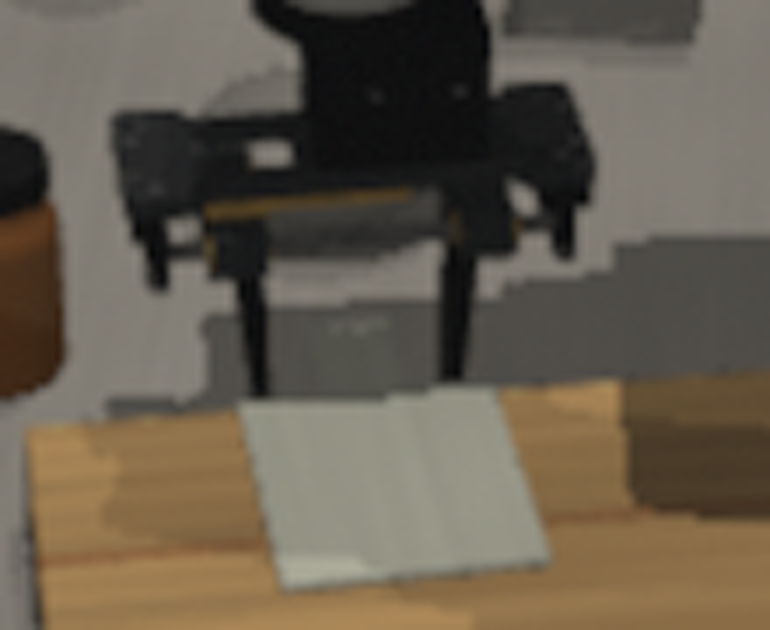

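The fingers straddle the tab, at crop x≈260 and 450 with the tab at 320–400. I'll close on it.

Emit:
apply_moves(increments=[[[0,0,0],[0,0,0],5.0],[[0,0,0],[0,0,0],2.0],[[0,0,0],[0,0,0],2.0],[[0,0,0],[0,0,0],2.0],[[0,0,0],[0,0,0],2.0]])

```text
t: 17.0
eef_pos: [578.0, 87.3, -1.8]
tcp_rot: [-1.573, 0.001, -1.367]
ft_force: [0.1, -0.1, 0.4]
opening: 0.348
```

Emit:
apply_moves(increments=[[[0,0,0],[0,0,0],2.0],[[0,0,0],[0,0,0],2.0],[[0,-0.3,0],[0,0,0],2.0],[[0,-0.4,0],[0,0,0],2.0],[[0,-0.6,0],[0,0,0],2.0]])

```text
t: 17.62
eef_pos: [577.8, 87.3, 11.6]
tcp_rot: [-1.574, 0.001, -1.367]
ft_force: [0.5, -0.4, -0.6]
opening: 0.348
```

```bash
python3 - <<'E'
from h import *
plan([578,87,60],None,1);print(readout.state()['moment']); lidlook()
E
```

```text
pos [577.8  87.3  11.6] F [ 0.5 -0.4 -0.6] zang 0.204 d [ 0.2 -0.3 48.4]
[0.03, -4.84, 0.0] [0.2, -0.0, -0.1]
[-0.12323966  0.03030652  0.01735816]
side [[[559.0, 174.0, 58.0]], [[577.0, 90.0, 60.0]]]
yaw 0.21 86.0
top [[[561.0, 173.0, 60.0]], []]
```

The tab is held at 33 mm and the lid is rising level. I'll lift it and carry it to the pan.

Emit:
apply_moves(increments=[[[0,-1.0,0],[0,0,0],2.0],[[0,-1.5,0],[0,0,0],2.0],[[0,-2.0,0],[0,0,0],2.0],[[0,-2.0,0],[0,0,0],2.0],[[0,-1.0,0],[0,0,0],2.0]])

```text
t: 18.55
eef_pos: [578.0, 87.2, 91.2]
tcp_rot: [-1.573, 0.001, -1.367]
ft_force: [0.4, 0.0, -2.1]
opening: 0.348
```

```bash
python3 - <<'E'
from h import *
lidlook();plan([476.6,-405.3,85],-.044,15)
E
```

```text
side [[[561.0, 175.0, 141.0]], [[577.0, 89.0, 138.0]]]
yaw 0.184 88.0
top [[[558.0, 177.0, 139.0]], []]
pos [577.1  87.1  88.7] F [ 0.5  0.  -1.6] zang 0.204 d [-100.5 -492.4   -3.7]
[3.08, 0.03, -1.32] [0.0, 0.9, -0.0]
[3.1, 0.03, -1.27] [0.0, 0.9, -0.0]
[3.12, 0.03, -1.22] [0.0, 0.9, -0.0]
[3.14, 0.03, -1.17] [0.0, 0.9, -0.0]
[3.16, 0.03, -1.11] [0.0, 0.9, -0.0]
[3.18, 0.02, -1.06] [0.0, 0.9, -0.0]
[3.19, 0.02, -1.01] [0.0, 0.9, -0.0]
[3.21, 0.02, -0.96] [0.0, 0.9, -0.0]
[3.23, 0.02, -0.9] [0.0, 0.9, -0.0]
[3.24, 0.02, -0.85] [0.0, 0.9, -0.0]
[3.25, 0.02, -0.8] [0.0, 0.9, -0.0]
[3.27, 0.02, -0.74] [0.0, 0.9, -0.0]
[3.28, 0.02, -0.69] [0.0, 0.9, -0.0]
[3.29, 0.02, -0.63] [0.0, 0.9, -0.0]
[3.3, 0.02, -0.58] [0.0, 0.9, -0.0]
```

Emit:
apply_moves(increments=[[[3.0,0,-1.3],[0,0.9,0],2.0],[[3.1,0,-1.27],[0,0.9,0],2.0],[[3.1,0,-1.2],[0,0.9,0],2.0],[[3.1,0,-1.2],[0,0.9,0],2.0],[[3.1,0,-1.1],[0,0.9,0],2.0]])

```text
t: 19.48
eef_pos: [541.7, -77.4, 85.0]
tcp_rot: [-1.582, 0.003, -1.444]
ft_force: [1.1, -0.5, -1.6]
opening: 0.349
```

Emit:
apply_moves(increments=[[[3.2,0,-1.06],[0,0.9,0],2.0],[[3.2,0,-1.0],[0,0.9,0],2.0],[[3.2,0,-0.96],[0,0.9,0],2.0],[[3.2,0,-0.9],[0,0.9,0],2.0],[[3.2,0,-0.85],[0,0.9,0],2.0]])

```text
t: 20.1
eef_pos: [506.5, -246.1, 81.4]
tcp_rot: [-1.588, 0.005, -1.525]
ft_force: [-0.1, -0.5, -0.9]
opening: 0.351
```

```bash
python3 - <<'E'
from h import *
plan([476.6,-405.3,85],-.044,5)
E
```

```text
pos [ 506.5 -246.1   81.4] F [-0.1 -0.5 -0.9] zang 0.045 d [ -29.9 -159.2    3.6]
[3.15, -0.08, -0.74] [0.2, 1.0, -0.1]
[3.17, -0.08, -0.69] [0.2, 1.0, -0.1]
[3.18, -0.08, -0.63] [0.2, 1.0, -0.1]
[3.19, -0.07, -0.57] [0.2, 1.0, -0.1]
[3.2, -0.07, -0.52] [0.2, 1.0, -0.1]
```

Emit:
apply_moves(increments=[[[3.1,-0.08,-0.74],[0.2,1,-0.1],2.0],[[3.1,-0.08,-0.69],[0.2,1,-0.1],2.0],[[3.1,-0.08,-0.63],[0.2,1,-0.1],2.0],[[3.1,-0.07,-0.57],[0.2,1,-0.1],2.0],[[2.8,-0.07,-0.5],[0.2,1,0],2.0]])

```text
t: 20.72
eef_pos: [474.1, -403.1, 81.0]
tcp_rot: [-1.575, 0.001, -1.616]
ft_force: [0.0, 0.4, -0.7]
opening: 0.351
```

```bash
python3 - <<'E'
from h import *
plan([476.6,-405.3,60],-.044,5)
for n in('top','side'):
  p=cam(n)
  for t in('lid_center','lid_tab','pan_rim'): print(n,t,[w(p,d['point']).round(1).tolist() for d in nets.mark_of(p,t)[:4]])
p=cam('top'); save(p,'t5.png',(410,190,560,305),5)
E
```

```text
pos [ 474.1 -403.1   81. ] F [ 0.   0.4 -0.7] zang -0.046 d [  2.5  -2.2 -21. ]
[0.04, 0.42, 0.05] [0.0, -0.0, -0.0]
[0.04, 0.42, 0.05] [0.0, -0.0, -0.0]
[0.04, 0.42, 0.05] [0.0, -0.0, -0.0]
[0.04, 0.42, 0.05] [0.0, -0.0, -0.0]
[0.04, 0.42, 0.05] [0.0, -0.0, -0.0]
top lid_center [[247.8, 253.2, 4.4], [432.2, 529.2, 6.9], [598.5, -104.0, 0.1]]
top lid_tab [[482.1, 560.0, 2.4], [471.3, -402.8, 126.9], [182.5, 252.2, 1.5]]
top pan_rim []
side lid_center [[242.8, 251.4, 5.5], [431.1, 525.3, 1.6], [480.6, -310.9, 128.5]]
side lid_tab [[475.3, -402.4, 128.7], [181.4, 251.8, 1.1], [482.9, 557.5, 2.8]]
side pan_rim [[478.0, -320.5, 67.8]]
```

View pics/t5.png

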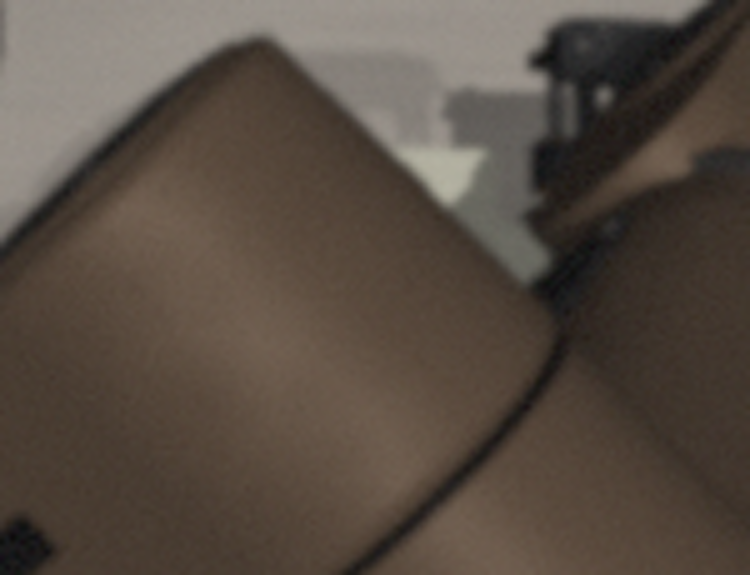

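The arm hides the lid from the top camera, so from here I'll compare lid and pan in the side view, just above the rim.

Emit:
apply_moves(increments=[[[0.08,1.2,0.05],[0,0,0],2.0],[[0.08,1.2,0.05],[0,0,0],2.0],[[0.08,1.0,0.04],[0,0,0],2.0],[[0.08,0.8,0.04],[0,0,0],2.0],[[0.04,0.5,0],[0,0,0],2.0]])

```text
t: 21.8
eef_pos: [476.8, -404.1, 31.1]
tcp_rot: [-1.575, 0.001, -1.613]
ft_force: [-0.5, 0.2, -1.0]
opening: 0.348
```

```bash
python3 - <<'E'
from h import *
plan([476,-406.7,20],-.044,5)
L=[]
for i in range(5):
  p=cam('side'); r=[]
  for t in('lid_center','lid_tab','pan_rim'):
    q=[w(p,d['point']) for d in nets.mark_of(p,t)]; q=[x for x in q if x[1]<-200 and x[0]<600]; r.append(q[0] if q else [np.nan]*3)
  L.append(r)
print(np.nanmean(L,0).round(1))
save(p,'s6.png',(280,160,380,235),8)
for nm,P,z in(('pan',[[-48,60],[48,60],[48,-60],[-48,-60]],65),): 
  c,s=np.cos(-.044),np.sin(-.044)
  print(nm,[((px(p,[480.4+c*a-s*b,-318.4+s*a+c*b,z])-[280,160])*8+4).round().tolist() for a,b in P])
E
```

```text
pos [ 476.8 -404.1   31.1] F [-0.5  0.2 -1. ] zang -0.042 d [ -0.8  -2.6 -11.1]
[0.05, 0.22, -0.01] [0.0, 0.0, -0.0]
[0.05, 0.22, -0.01] [0.0, 0.0, -0.0]
[0.05, 0.22, -0.01] [0.0, 0.0, -0.0]
[0.05, 0.22, -0.01] [0.0, 0.0, -0.0]
[0.05, 0.22, -0.01] [0.0, 0.0, -0.0]
[[ 480.  -315.    80.9]
 [ 477.  -405.2   80.8]
 [ 476.9 -319.5   66.4]]
pan [[452.0, 286.0], [216.0, 275.0], [239.0, 149.0], [463.0, 160.0]]
```

View pics/s6.png

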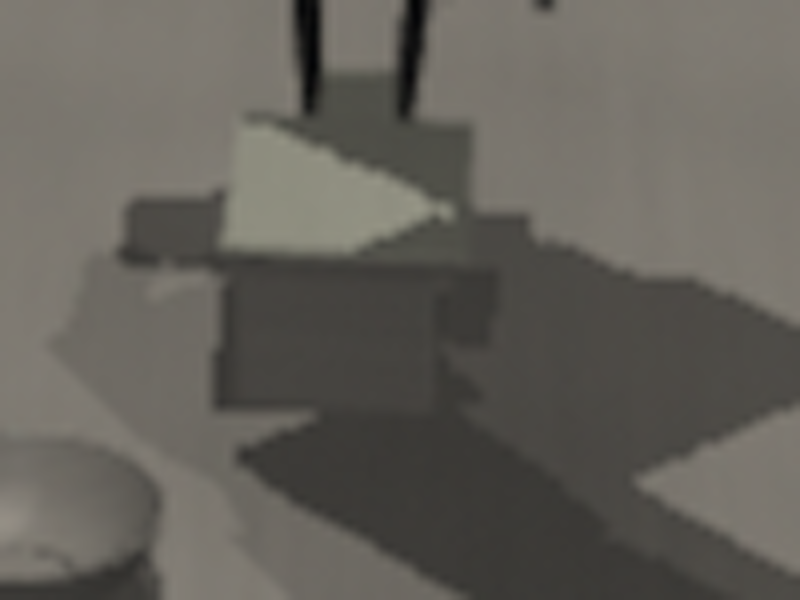

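```bash
python3 - <<'E'
from h import *
from scipy.optimize import least_squares
p=cam('side')
def pr(P,x,y,a,z): c,s=np.cos(a),np.sin(a); return np.array([((px(p,[x+c*u-s*v,y+s*u+c*v,z])+.5-[280,160])*8-.5) for u,v in P])
R=[[50,62],[-50,62],[50,-62],[-50,-62]]; O=np.array([[222,249],[470,264],[241,113],[472,123]])
f=least_squares(lambda v:(pr(R,*v,81.4)-O).ravel(),[478,-315,-.04]); print('lid',f.x.round(3),f.fun.round(0))
# pan bottom centre along image x, front face
print(pr([[0,60],[0,50]],480.4,-318.4,-.044,0),pr([[0,60]],480.4,-318.4,-.044,65), pr([[0,62]],478,-315,-.042,81))
# pan rim from first side picture: detect on pristine image
im=cv2.imread('pics/side0.png'); cv2.imwrite('pics/ps.png',cv2.resize(im[160:235,280:380],None,fx=8,fy=8,interpolation=cv2.INTER_CUBIC))
print(pr([[48,60],[-48,60],[48,-60],[-48,-60]],480.4,-318.4,-.044,65).round())
E
```

```text
lid [ 4.76818e+02 -3.12761e+02 -2.40000e-02] [-0. -2. -1. -7. -1.  5.  2.  4.]
[[329.51129911 420.65548005]
 [331.00478988 409.24355974]] [[333.12339556 279.79923137]] [[339.8311767  250.46543789]]
[[215. 274.]
 [451. 285.]
 [239. 149.]
 [462. 159.]]
```

View pics/ps.png

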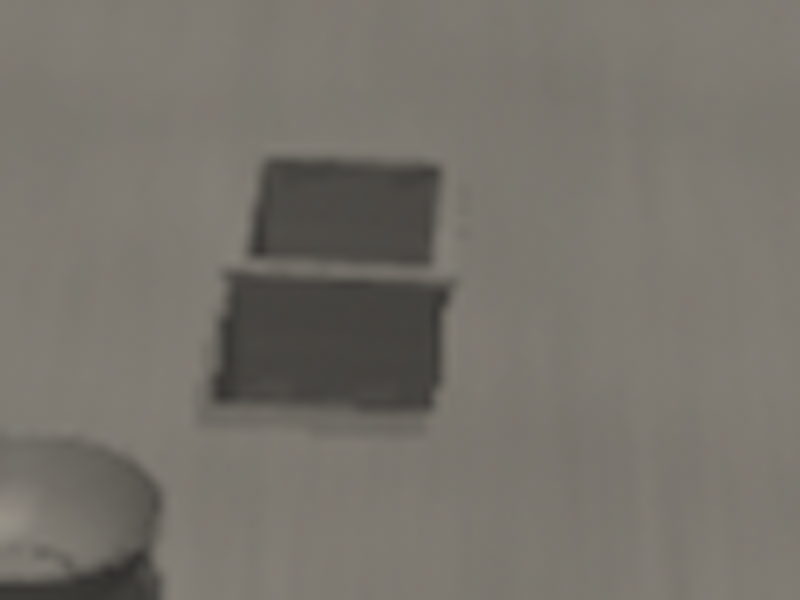

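From the side picture before any moves, the pan's mouth corners at (265,160) to (432,265) put it about 0 mm in x and −4 mm in y from the lid's present place. I'll shift the lid 3.7 mm and lower it gently until it touches.

Emit:
apply_moves(increments=[[[0.13,0.3,0],[0,0,0],2.0],[[0.13,0.3,0],[0,0,0],2.0],[[0.11,0.2,0],[0,0,0],2.0],[[0,0.15,0],[0,0,0],2.0],[[0,0.1,0],[0,0,0],2.0]])

```text
t: 23.48
eef_pos: [476.6, -408.2, 20.5]
tcp_rot: [-1.574, 0.001, -1.613]
ft_force: [-0.2, 0.0, -0.5]
opening: 0.353
```

Emit:
apply_moves(increments=[[[0,0.07,0],[0,0,0],2.0],[[0,0.07,0],[0,0,0],2.0],[[0,0.05,0],[0,0,0],2.0],[[0,0.05,0],[0,0,0],2.0],[[0,0,0],[0,0,0],2.0]])

```text
t: 24.1
eef_pos: [476.7, -408.2, 18.3]
tcp_rot: [-1.574, 0.001, -1.613]
ft_force: [-0.4, 0.3, -0.0]
opening: 0.349
```

Emit:
apply_moves(increments=[[[0,0.05,0],[0,0,0],2.0],[[0,0.05,0],[0,0,0],2.0],[[0,0,0],[0,0,0],2.0],[[0,0,0],[0,0,0],2.0],[[0,0,0],[0,0,0],2.0]])

```text
t: 24.72
eef_pos: [476.7, -408.2, 18.0]
tcp_rot: [-1.574, 0.0, -1.613]
ft_force: [-0.3, 1.1, 3.8]
opening: 0.349
```

The lid is down on the rim with about 4 N. I'll let go, then retreat straight up.

Emit:
apply_moves(increments=[[[0,0,0],[0,0,0],3.6],[[0,0,0],[0,0,0],4.2],[[0,0,0],[0,0,0],5.0],[[0,0,0],[0,0,0],6.0],[[0,0,0],[0,0,0],6.5]])

```text
t: 25.35
eef_pos: [476.7, -408.2, 17.2]
tcp_rot: [-1.574, 0.001, -1.613]
ft_force: [0.0, -0.3, -0.3]
opening: 0.657
```

Emit:
apply_moves(increments=[[[0,-0.5,0],[0,0,0],6.5],[[0,-1,0],[0,0,0],6.5],[[0,-2,0],[0,0,0],6.5],[[0,-3,0],[0,0,0],6.5],[[0,-3,0],[0,0,0],6.5]])

```text
t: 25.98
eef_pos: [476.5, -407.7, 115.3]
tcp_rot: [-1.576, 0.003, -1.613]
ft_force: [-0.7, -0.7, 0.8]
opening: 0.682
```

Emit:
apply_moves(increments=[[[3,-2,-3],[0,0,0],6.5],[[4,-1,-3],[0,0,0],6.5],[[5,0,-2],[0,0,0],6.5],[[5,0,-2],[0,0,0],6.5],[[5,0,-2],[0,0,0],6.5]])

```text
t: 26.6
eef_pos: [347.1, -626.8, 155.8]
tcp_rot: [-1.57, -0.005, -1.607]
ft_force: [0.3, -0.1, -0.5]
opening: 0.68
```

```bash
python3 - <<'E'
from h import *
st()
for n in('top','side'):
  p=cam(n)
  for t in('lid_center','lid_tab','pan_rim'): print(n,t,[w(p,d['point']).round(1).tolist() for d in nets.mark_of(p,t)[:4]])
a=cam('top')['img'][190:300,420:560]; b=cam('side')['img'][140:250,260:400]
cv2.imwrite('pics/end.png',cv2.resize(np.hstack([a,b])[:,:,::-1],None,fx=2.85,fy=2.85,interpolation=cv2.INTER_CUBIC))
E
```

```text
{'t': 26.6, 'joints': [-1.157, 0.65, 1.345, -0.002, 1.142, -1.119], 'eef_pos': [347.121, -626.816, 155.763], 'tcp_rot': [-1.57, -0.005, -1.607], 'ft_force': [0.275, -0.063, -0.491], 'opening': 0.68}
top lid_center [[477.6, -318.8, 67.3]]
top lid_tab [[476.6, -406.3, 66.0], [482.6, 559.0, 1.4], [184.8, 255.0, 2.3]]
top pan_rim []
side lid_center [[243.7, 250.2, 1.4], [433.7, 525.3, 0.3], [479.6, -319.8, 70.8]]
side lid_tab [[179.4, 254.5, 2.1], [477.0, -408.8, 66.4], [480.3, 558.8, 1.9]]
side pan_rim [[478.0, -319.9, 63.4]]
```

No viewed pictures are left, so I'll check in numbers: fit the lid outline in the top image, the same camera that measured the pan.

```bash
python3 - <<'E'
from h import *
p=cam('top'); h=sat(p).astype(int); lab=cv2.cvtColor(p['img'],cv2.COLOR_RGB2LAB).astype(int)
q=px(p,[480,-319,68]); t=px(p,[476.6,-405,68]); print(q,t,h[int(q[1]),int(q[0])],h[int(t[1]),int(t[0])],h[225,440],h[270,480])
g=cv2.GaussianBlur(lab[:,:,0].astype(np.float32),(0,0),.7)
lv=g[int(q[1])-8:int(q[1])+8,int(q[0])-12:int(q[0])+12].mean(); bg=np.median(g[200:220,440:520]); print(lv,bg,g[int(t[1]),int(t[0])])
m=comp(g>(lv+bg)/2,*q); print(m.sum(),fit(m,LID,p,68,[480,-319,-.04]))
sub=m[215:275:2,440:540:1]; print('\n'.join(''.join('#' if v else '.' for v in r) for r in sub))
E
```

```text
[477.5934735  242.67783649] [513.30648467 244.1923985 ] [ 67  12 188] [ 57  15 188] [ 12  25 130] [18 17 75]
192.02739 149.53801 191.91193
2238 (array([ 4.79160522e+02, -3.18709683e+02, -2.63166885e-02]), np.float64(0.9102447032928467))
....................................................................................................
....................................................................................................
....................................................................................................
....................................................................................................
.............############################...........................................................
.............##################################################.....................................
.............##################################################.....................................
.............##################################################.....................................
.............##########################################
[... 1466 characters left out ...]
.......###############################.............#######....................................
.....................################......................####.....................................
....................................................................................................
....................................................................................................
....................................................................................................
....................................................................................................
....................................................................................................
```

```bash
python3 - <<'E'
from h import *
p=cam('top')
for t in('bowl','jar','can'): print(t,[w(p,d['point']).round(1).tolist() for d in nets.mark_of(p,t)[:1]])
print(env.job_done()); st()
E
```

```text
bowl [[602.4, -104.9, -2.5]]
jar [[727.1, 29.9, -0.0]]
can [[730.3, -334.9, 3.3]]
the job is handed in; nothing more can be done
None
the job is handed in; nothing more can be done
```

I slid the lid flat across the board until its tab stuck out about 52 mm past the edge. I then gripped the tab by its sides, carried the lid level to the pan, set it on the rim and let go. I handed the job in at about 27 s.

**Checks that agreed:**
- **Placing:** the lid touched the rim with about 4 N. A final top-view fit puts its centre at (479.2, −318.7), yaw −0.026, height about 67 mm. The pan, measured from the same camera before I moved anything, was at (480.4, −318.4), yaw −0.044. That is about 1.3 mm and 0.02 rad apart.
- **Bystanders:** the bowl, jar and can are within about 4 mm of their first readings, which is as precise as the detector gets.

**Checks that failed or disagreed:**
- **TCP height:** it read about 27 mm lower than the fingertips really were, so I worked from contact and the cameras instead.
- **Drag:** the lid twisted about 0.15 rad at first, which I corrected. The force reached 14 N at the end of the drag, above the suggested 5–10 N.
- **Last picture:** the viewing limit was used up, so the final check was numerical only. The outline fit overlapped by 0.91.
- **Pan:** the top-view detector could not find it under the lid. The side view put it at (478, −320), about where it had been.

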